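# Offer up a feeder's loading flap to its hinge

### The arm

A 6-joint arm with a two-finger parallel gripper is mounted at the origin on the work surface. World frame = base frame: x ahead of the robot, y to its left, z up, the work surface at z = 0. Lengths are in mm, angles in rad, forces in N, time in s.
With the tool pointing down it reaches from about 375 to 925 mm from the base axis. Payload 5.7 kg.
Tool frame: the origin (TCP) lies midway between the tips of the shut fingers; the grasp point (between the pads) lies arm.pinch_z behind it (arm.pinch_z is the distance from the TCP to the grasp point, in mm); z points along the fingers, y is the direction in which the jaws open and shut (so a half turn about z gives the same grasp; the last joint's range is limited). The gripper opens to 85 mm and grips with 20 to 120 N. Pads are 22 mm wide; open, the fingers measure 114 mm over their backs; the gripper's body (76 mm by 85 mm) begins 54 mm behind the grasp point. The pads swing forward as they close: fully open they stand 13 mm farther back than shut.
Start: joints at [-1.44, 0.359, 1.51, -0, 1.272, -0.115], TCP at [145.986, -581.938, 231.267] pointing down, gripper open.
Joint ranges: [-2.97, 2.97], [-1.01, 2.36], [0.21, 2.38], [-0.96, 4.11], [0.2, 2.71], [-2.98, 2.98]. Speed limits (rad/s): [2.39, 2.39, 3.14, 3.14, 3.14, 3.14].

### API

Orientations are given as a rotation vector (axis times angle).
In Python, from bench import arm, eyes, workorder gives the robot as it stands.
- The arm moves only by the tool drive_tool, never from a script. Its argument "series" is a list that holds one entry, the list of rows, each a list of 6 numbers: the shift along the tool's x, y, z scaled (see below), then the turn, a rotation vector about the tool's x, y, z scaled (see below). A call has 1 to 12 rows; each row shifts and turns the commanded pose from where the row before left it, along the tool's axes as they then stand; what a row does not reach is not made up. The controller multiplies each number of a shift by 4 cm and each number of a turn by 0.1 rad. A row lasts 1/12 s, in which the tool goes at most 41.7 mm and 7.16 degrees, less where a joint would pass 70% of its speed; a pose out of reach is approached as far as the arm can. A call with a number of a shift or a turn outside -1 to 1 is refused whole. A call with a gripper value outside its range is refused whole. "claw" is the closure, from 0 (fully open) to 1 (shut), set as the call begins (left out, the last holds). The fingers move at their own pace and stop on an object; "force" is the grip in N (left out, the last holds). Time passes only in rows, so rows that do not move let the fingers close. It gives the time, the measured TCP pose, the force and the opening at its end, in the units of the state.
- arm.observe(): the state, without advancing time (a new reading comes with each control period).
- eyes.grab_frame(name): name is "scene" or "side" or "wrist"; returns the picture (384x512x3 uint8, red, green, blue); there is no depth.
- eyes.get_calibration(name): a dict with "fx", "fy", "cx", "cy" (pixels), "D" ([k1, k2, p1, p2, k3] as OpenCV has them; the pictures are not rectified), "origin" and "rotation" of the camera in the world. Camera axes: x right, y up, looking along -z (the intrinsics and any distortion apply to the point x, -y, -z); pixel columns grow to the right and rows downward; lengths in mm; the calibration is good to about 2 mm. A picture is of the moment at which its call begins: read the wrist's pose just before it. get_calibration takes no time and is no camera call; for the wrist camera it gives the pose at the moment of the call.
- workorder.hand_in(): hands the job in, once; it reports no verdict.
The state is a dict: "clock": time; "q": joint angles; "joint_vel": joint speeds; "tau": joint torques, N m; "eef_pos": TCP position; "tool_rot": TCP orientation; "ft_force": force on the tool from outside, world axes, zero at the start; "torque": the same for the moment, N m; "grip_width": opening from 0.0 (shut) to 1.0 (fully open).
Only numpy, scipy, OpenCV 4.12 (cv2) and the standard library are available. Lean on these libraries where they do the work, as an engineer would, in place of code of your own. Each camera call takes 0.05 s, during which the arm holds its last target.

### The job

The loading flap of the low sample feeder has come off its hinge. Pick the flap up (the rib is there to grip it) and offer it up to the feeder: flap level and sticking out in front of the feeder, its single knuckle midway between the feeder's two fixed knuckles, and all three holes lined up so that a colleague can push the hinge pin straight through from the side. Work gently, leave everything else on the bench where it is, and finish while still holding the flap there in the gripper, in line and still, not leaning on the feeder.

Things in the scene. Friction and masses are not known exactly. Their poses are not given: they have to be found in the camera images.
- flap: Loose aluminium flap, about 0.3 kg, balanced about its rib, lying flat on the bench. Plate x -65 to 45 mm, 120 mm wide (y), 5 mm thick, then a 36 mm wide tongue to the knuckle at +x (pointing roughly away from the robot). Origin: on the underside below the middle of the rib; z up. Rib (the grip): upright on the plate, 14 mm thick (x), 60 mm long (y), z 5 to 45 mm.
- flap_bore (a point): Centre of the hole of the flap's single knuckle, at (61, 0, 12) mm in the flap's frame. The knuckle is a tube along y, 24 mm outside, 14 mm hole, 36 mm long, underside flush with the plate's. Axes as the flap's.
- flap_rib (a point): Middle of the top edge of the flap's rib, at (0, 0, 45) mm in the flap's frame.
- feeder: Low white sample feeder with rollers on top, fixed. Origin: on the bench straight below the middle of the hinge axis; x points into the feeder (its front faces roughly the robot), z up. Box x 17 to 177 mm, 200 mm wide (y), 142 mm high at the side rails.
- feeder_bore (a point): On the hole axis midway between the two fixed steel knuckles, 130 mm above the bench; axes as the feeder's. Knuckles: tubes along y, 24 mm outside, 14 mm hole, y 21 to 51 and -51 to -21 mm, so a 42 mm gap between, open above, below and in front; behind it the feeder's front plate is 15 mm from the axis.
- pin: Bystander: the steel hinge pin, 9 mm thick and 90 mm long, lying in its tray. Origin at its middle. Leave it.
- pin_tray: Bystander: shallow white tray 120 x 70 x 20 mm, loose on the bench, near the middle line. Origin under its centre.
- flask: Bystander: stoppered conical glass flask, 80 mm across the foot, 130 mm high. Origin under its centre.
- bottle: Bystander: glass bottle with a cap, 64 mm across, 135 mm high. Origin under its centre.
- yellow_pepper: Bystander: yellow pepper, 80 mm across, 90 mm high. Origin under its centre.
- red_pepper: Bystander: red pepper, 80 mm across, 90 mm high. Origin under its centre.
- tomato: Bystander: tomato, 66 mm across, 52 mm high. Origin under its centre.

How it is judged (in metres and radians):
On the way:
1. the flap is lifted off the bench in the gripper (height (world z) of flap above 0.04 m and contact force between the fingers and flap above 1 N), for 0.2 s.
At the end, for the whole second after the job is handed in: Flap held in the fingers, still, level within 0.15 rad, out in front of the feeder, under 2 N on the feeder; its hole within 3.5 mm of the fixed hole axis in depth and height, within 4 mm of midway, parallel within 0.08 rad; bystanders moved under 30 mm (pin 40 mm) (x of flap_bore in the frame of feeder_bore between -0.0035 and 0.0035 m and z of flap_bore in the frame of feeder_bore between -0.0035 and 0.0035 m and y of flap_bore in the frame of feeder_bore between -0.004 and 0.004 m and angle between the y axis of flap and the y axis of feeder, either way round below 0.08 rad and x of flap in the frame of feeder_bore below -0.04 m and angle between flap's own z axis and vertical below 0.15 rad and height (world z) of flap above 0.09 m and contact force between the fingers and flap above 1 N and contact force between flap and feeder below 2 N and linear speed of flap below 0.02 m/s and distance of each of pin_tray, flask, bottle, yellow_pepper, red_pepper, tomato from where it was at the start of the episode below 0.03 m and distance of pin from where it was at the start of the episode below 0.04 m); the arm keeps its last pose, push and grip.
It fails at once if the flap or the arm knocks hard against the feeder (over 20 N) (contact force between any of flap, the arm, the fingers and feeder above 20 N).
It fails at once if another thing on the bench is pushed away (over 30 mm, the pin 40 mm) (distance of any of pin_tray, flask, bottle, yellow_pepper, red_pepper, tomato from where it was at the start of the episode above 0.03 m or distance of pin from where it was at the start of the episode above 0.04 m).
It also fails if it takes over 48 s, if anything falls off the work surface, if the arm or the gripper's body presses on something with over 40 N, if the wrist force passes 120 N, or if a joint passes its speed limit or range.

## Working session

There is one attempt and no reset: what is moved stays moved. The work goes in short steps, Python scripts to look and compute and a tool call to move; the robot and the scene stay as the last step left them, time stands still between calls to the robot, and variables do not carry over. Pictures are saved under pics/ and viewed, and the job is handed in when it is done.

Besides the shell and the picture viewer there is one more tool, called after "Emit:" as name(argument=value, ...), one argument or row to a line, values as JSON. drive_tool: Moves the arm, as the interface text tells. Its arguments: {"type":"object","properties":{"series":{"type":"array"},"claw":{"type":"number"},"force":{"type":"number"}},"required":["series"]}

```bash
ls; mkdir -p pics
python3 - <<'E'
from bench import arm, eyes, workorder
import cv2
print(arm.observe()); print(arm.pinch_z)
for n in ("scene","side","wrist"):
    c=eyes.get_calibration(n); print(n,c)
    cv2.imwrite(f"pics/{n}0.png",eyes.grab_frame(n)[:,:,::-1])
E
```

```text
pics
{'clock': 0.0, 'q': array([-1.44007089e+00,  3.59511549e-01,  1.51145571e+00, -1.05873575e-05,
        1.27250307e+00, -1.15041546e-01]), 'joint_vel': array([ 0.00026452, -0.00113706, -0.00100241,  0.0012366 , -0.00046556,
        0.00062865]), 'tau': array([ 2.19697235e-03, -5.27614975e+01, -2.78623259e+01,  1.47107517e-04,
        1.35544455e-02, -4.77670010e-07]), 'eef_pos': array([ 145.91192791, -581.27142101,  230.44083942]), 'tool_rot': array([-3.11603893e+00, -3.84853748e-01,  3.89969394e-05]), 'ft_force': array([ 0.34014645,  0.56893094, -0.65952037]), 'torque': array([-0.01979948,  0.01408142, -0.02726837]), 'grip_width': 0.9986877034628339}
18.700000000000003
scene {'fx': 481.1516168268945, 'fy': 481.1516168268945, 'cx': 251.33059611843697, 'cy': 189.78255761726913, 'D': array([-0.03397971,  0.        ,  0.        ,  0.        ,  0.        ]), 'origin': array([1221.32866089,  322.43737104, 1459.41305337]), 'rotation': array([0.33858413, 0.5238466 , 1.9687746 ])}
side {'fx': 426.8713078715722, 'fy': 426.8713078715722, 'cx': 252.1131945875586, 'cy': 192.14392543670346, 'D': array([-0.1464485,  0.       ,  0.       ,  0.       ,  0.       ]), 'origin': array([ -33.00241205,  632.93586405, 1188.45081177]), 'rotation': array([ 0.30890501, -0.79295435, -2.32006009])}
wrist {'fx': 315.43576600547703, 'fy': 315.43576600547703, 'cx': 256.38531521041847, 'cy': 194.0056085522549, 'D': array([-0.06803345,  0.        ,  0.        ,  0.        ,  0.        ]), 'origin': array([ 217.65049654, -564.36514115,  374.16897607]), 'rotation': array([-0.25025752,  0.19610284, -1.31532408])}
```

View pics/scene0.png

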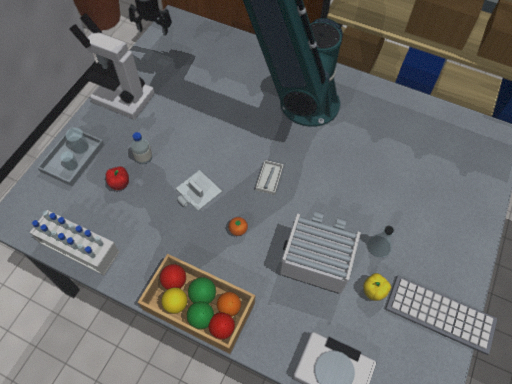

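View pics/side0.png

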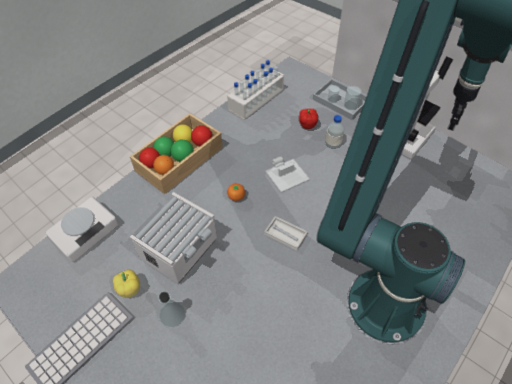

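View pics/wrist0.png

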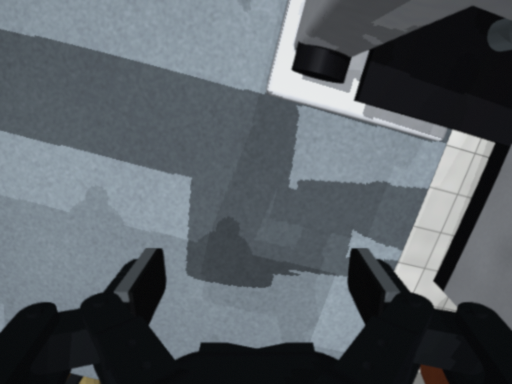

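The scene view shows the flap at about (198,190), with its knuckle towards (182,201). The feeder is at (320,252), with its knuckles at about (317,216) and (341,223). The side view shows the flap at (287,173). I'll write helpers and zoom in.

```bash
cat > h.py <<'E'
import numpy as np, cv2
from scipy.spatial.transform import Rotation as R
def K(c): return np.array([[c['fx'],0,c['cx']],[0,c['fy'],c['cy']],[0,0,1.]])
def ray(c,uv):
    p=cv2.undistortPoints(np.array([[uv]],float),K(c),np.array(c['D']))[0,0]
    d=R.from_rotvec(c['rotation']).apply([p[0],-p[1],-1.]); return np.array(c['origin']),d/np.linalg.norm(d)
def onz(c,uv,z):
    o,d=ray(c,uv); return o+d*(z-o[2])/d[2]
def tri(pairs):
    A=np.zeros((3,3));b=np.zeros(3)
    for c,uv in pairs:
        o,d=ray(c,uv);M=np.eye(3)-np.outer(d,d);A+=M;b+=M@o
    x=np.linalg.solve(A,b); return x,[np.linalg.norm((np.eye(3)-np.outer(*(ray(c,uv)[1],)*2))@(x-ray(c,uv)[0])) for c,uv in pairs]
def proj(c,P):
    q=R.from_rotvec(c['rotation']).inv().apply(np.atleast_2d(P)-np.array(c['origin']))
    q=q*[1,-1,-1]
    return cv2.projectPoints(q.reshape(-1,1,3),np.zeros(3),np.zeros(3),K(c),np.array(c['D']))[0][:,0]
def crop(src,dst,x0,y0,w,h,s):
    im=cv2.imread(src)[y0:y0+h,x0:x0+w]
    cv2.imwrite(dst,cv2.resize(im,None,fx=s,fy=s,interpolation=cv2.INTER_CUBIC))
E
python3 - <<'E'
from h import *
crop('pics/scene0.png','pics/c1.png',170,160,60,55,10)
crop('pics/scene0.png','pics/c2.png',275,205,90,90,6)
crop('pics/side0.png','pics/c3.png',260,150,60,45,10)
crop('pics/side0.png','pics/c4.png',125,190,100,95,6)
from bench import eyes
c=eyes.get_calibration('scene');s=eyes.get_calibration('side')
for n,a,b in [('flap',(198,185),(287,168)),('tomato',(238,227),(236,192)),('tray',(269,177),(286,233)),('bottle',(137,136),(338,119)),('redp',(117,178),(309,117)),('flask',(389,230),(164,297)),('yel',(377,287),(125,282))]:
    print(n,*[np.round(v,0) for v in tri([(c,a),(s,b)])])
E
```

```text
flap [ 539. -199.   39.] [1. 1.]
tomato [614.  -9.  22.] [2. 2.]
tray [385.  -0.   6.] [0. 0.]
bottle [ 501. -450.  125.] [0. 0.]
redp [ 638. -466.   41.] [3. 3.]
flask [464. 437. 124.] [0. 0.]
yel [623. 470.  50.] [0. 0.]
```

View pics/c1.png

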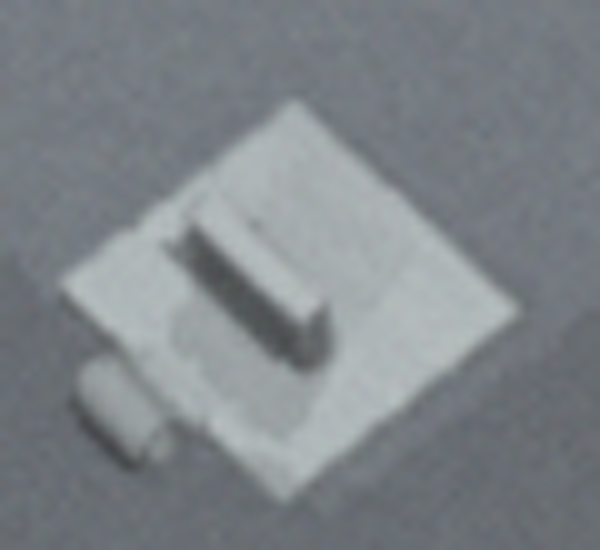

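View pics/c2.png

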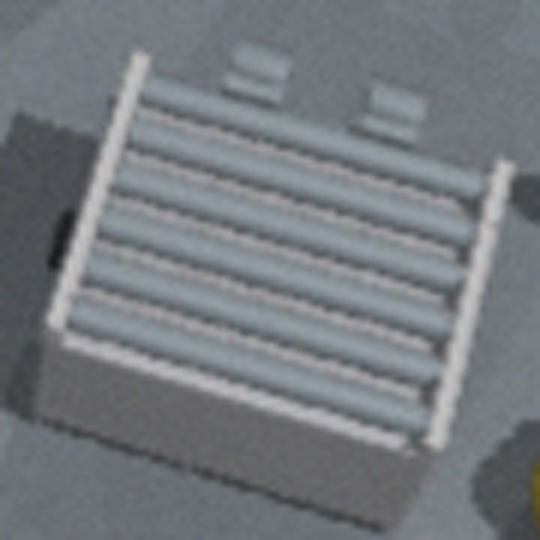

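View pics/c3.png

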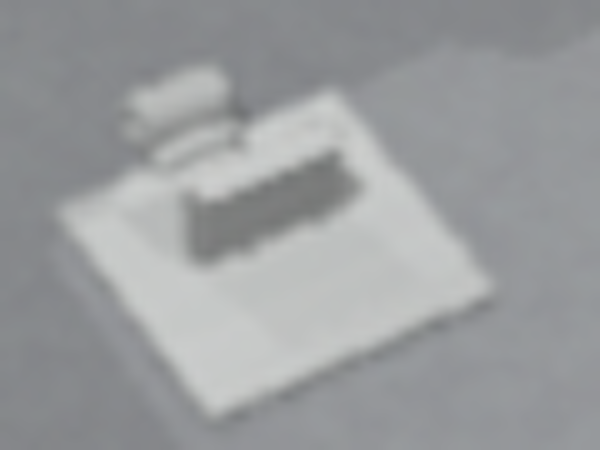

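View pics/c4.png

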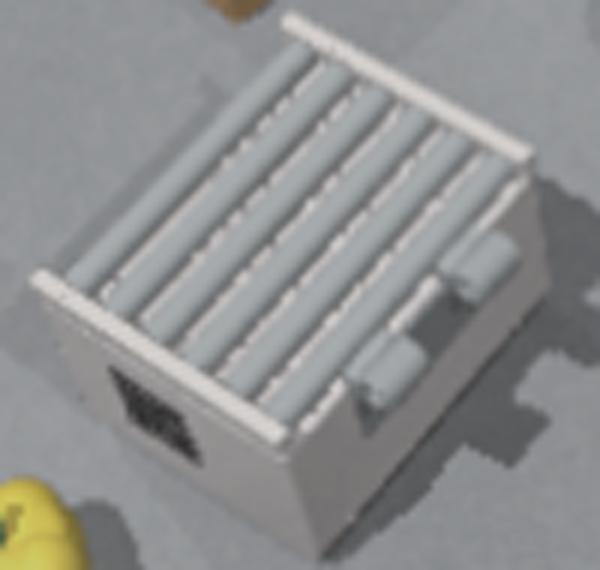

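Run:
```python
from h import *
from bench import eyes
c=eyes.get_calibration('scene');s=eyes.get_calibration('side')
f=lambda p,x0,y0,k:((p[0]+.5)/k-.5+x0,(p[1]+.5)/k-.5+y0)
# flap corners: left(+y?), far..., order around
A=[onz(c,f(p,170,160,10),5) for p in [(295,100),(520,310),(285,500),(62,283)]]
B=[onz(s,f(p,260,150,10),5) for p in [(330,88),(495,290),(215,420),(60,212)]]
print(np.round(A,1));print(np.round(B,1))
A=[onz(c,f(p,275,205,6),142) for p in [(140,52),(505,158),(437,448),(57,330)]]
B=[onz(s,f(p,125,190,6),142) for p in [(530,155),(288,443),(35,275),(288,15)]]
print(np.round(A,1));print(np.round(B,1))
# knuckle triangulation: top lines centre
k=[(c,f((260,66),275,205,6)),(s,f((485,262),125,190,6))]
print(tri(k)); k=[(c,f((396,105),275,205,6)),(s,f((390,368),125,190,6))];print(tri(k))
```

```text
[[ 465.6 -238.7    5. ]
 [ 507.2 -126.2    5. ]
 [ 608.7 -163.6    5. ]
 [ 567.8 -275.3    5. ]]
[[ 570.2 -276.9    5. ]
 [ 464.7 -237.4    5. ]
 [ 504.6 -125.     5. ]
 [ 608.  -163.9    5. ]]
[[542.9 164.7 142. ]
 [517.6 354.  142. ]
 [676.7 375.8 142. ]
 [700.9 187.9 142. ]]
[[540.8 165.7 142. ]
 [513.  356.3 142. ]
 [675.3 375.7 142. ]
 [699.1 184.4 142. ]]
(array([518.3347133 , 222.11149038, 132.69556886]), [np.float64(0.3889809440483239), np.float64(0.3889809440483114)])
(array([509.76814182, 294.08558648, 134.31796611]), [np.float64(0.3903278985876158), np.float64(0.3903278985877961)])
```

Estimates so far:
- Flap origin is about (547,-204), yaw about -20°.
- Feeder bore is about (512,258,130), yaw about 7.5°.

Next I'll hover over the flap.

Emit:
drive_tool(
  series=[
    [[0.6, -0.336, 0, 0, 0, 0], [0.6, -0.336, 0, 0, 0, 0], [0.6, -0.336, 0, 0, 0, 0], [0.6, -0.336, 0, 0, 0, 0], [0.6, -0.336, 0, 0, 0, 0], [0.6, -0.336, 0, 0, 0, 0], [0.6, -0.336, 0, 0, 0, 0], [0.6, -0.336, 0, 0, 0, 0], [0.6, -0.336, 0, 0, 0, 0], [0.6, -0.336, 0, 0, 0, 0], [0.6, -0.336, 0, 0, 0, 0], [0.6, -0.336, 0, 0, 0, 0]],
  ],
  claw=0,
  force=50,
)

```text
clock: 1.15
eef_pos: [386.8, -354.2, 231.1]
tool_rot: [-3.117, -0.385, 0.0]
ft_force: [0.5, -0.5, -0.3]
grip_width: 1.001
```

Emit:
drive_tool(
  series=[
    [[0.6, -0.336, 0, 0, 0, 0], [0.6, -0.336, 0, 0, 0, 0], [0.6, -0.336, 0, 0, 0, 0], [0.6, -0.336, 0, 0, 0, 0], [0.6, -0.336, 0, 0, 0, 0], [0.6, -0.336, 0, 0, 0, 0], [0.6, -0.336, 0, 0, 0, 0], [0.6, -0.336, 0, 0, 0, 0], [0, 0, 0, 0, 0, 0]],
  ],
)

```text
clock: 1.9
eef_pos: [549.3, -201.2, 231.1]
tool_rot: [-3.116, -0.389, -0.004]
ft_force: [0.3, -0.7, -0.0]
grip_width: 1.002
```

Emit:
drive_tool(
  series=[
    [[0, 0, 0, 0, 0, -0.97], [0, 0, 0, 0, 0, -0.97], [0, 0, 0, 0, 0, -0.97], [0, 0, 0, 0, 0, -0.97], [0, 0, 0, 0, 0, -0.97], [0, 0, 0, 0, 0, -0.97], [0, 0, 0, 0, 0, -0.97], [0, 0, 0, 0, 0, -0.97], [0, 0, 0, 0, 0, -0.97], [0, 0, 0, 0, 0, -0.97], [0, 0, 0, 0, 0, 0], [0, 0, 0, 0, 0, 0]],
  ],
)

```text
clock: 2.9
eef_pos: [545.7, -204.6, 231.1]
tool_rot: [-2.581, -1.79, 0.001]
ft_force: [-0.0, -0.4, -0.2]
grip_width: 0.999
```

Run:
```python
from bench import arm, eyes
import cv2
from h import *
s=arm.observe(); print(s['clock'],s['eef_pos'],R.from_rotvec(s['tool_rot']).as_matrix().round(4),s['ft_force'])
c=eyes.get_calibration('wrist');cv2.imwrite("pics/wrist1.png",eyes.grab_frame('wrist')[:,:,::-1]);np.savez('w1.npz',**c)
```

```text
2.9 [ 545.73367375 -204.59694146  231.07990874] [[ 3.505e-01  9.366e-01 -6.000e-04]
 [ 9.366e-01 -3.505e-01  3.000e-04]
 [ 0.000e+00 -6.000e-04 -1.000e+00]] [-0.01633813 -0.41483506 -0.2386327 ]
```

View pics/wrist1.png

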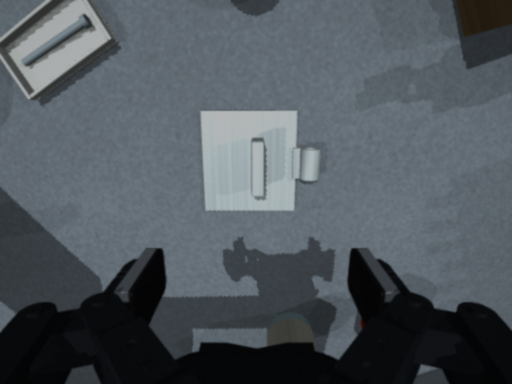

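The wrist view shows the whole flap: plate corners at about (201,111), (297,111), (294,210) and (206,210), the rib along x≈258 and the knuckle at (311,164). I'll measure it from the contours.

Run:
```python
from h import *
c=dict(np.load('w1.npz'))
im=cv2.imread('pics/wrist1.png')
g=im.min(axis=2); m=((g>140)*255).astype(np.uint8)
m[:, :150]=0; m[:100]=0; m[230:]=0; m[:,298:]=0
cnt=max(cv2.findContours(m,cv2.RETR_EXTERNAL,cv2.CHAIN_APPROX_NONE)[0],key=cv2.contourArea)[:,0].astype(float)
P=np.array([onz(c,p,5) for p in cnt])[:,:2]
r=cv2.minAreaRect(P.astype(np.float32)); print(r)
crop('pics/wrist1.png','pics/c5.png',190,95,145,125,5)
# edge-lines in image -> world, robustly
for nm,sel in [('left',lambda p:(p[:,0]<215)&(p[:,1]>120)&(p[:,1]<200)),('right',lambda p:(p[:,0]>285)&(p[:,1]>118)&(p[:,1]<142)),('top',lambda p:(p[:,1]<120)&(p[:,0]>210)&(p[:,0]<288)),('bot',lambda p:(p[:,1]>200)&(p[:,0]>215)&(p[:,0]<285))]:
    Q=P[sel(cnt)]; l=cv2.fitLine(Q.astype(np.float32),cv2.DIST_HUBER,0,.01,.01)[:,0]
    print(nm,len(Q),l,np.degrees(np.arctan2(l[1],l[0])))
```

```text
((538.4232177734375, -202.23646545410156), (119.90437316894531, 113.22128295898438), 69.46483612060547)
left 79 [ 3.4389815e-01  9.3900692e-01  4.8588675e+02 -1.8328709e+02] 69.885445
right 23 [ 3.7626696e-01  9.2651129e-01  6.0089490e+02 -1.8643596e+02] 67.897354
top 77 [ 9.3609577e-01 -3.5174516e-01  5.5020801e+02 -1.4281595e+02] -20.594095
bot 69 [ 9.3654644e-01 -3.5054356e-01  5.1798114e+02 -2.5718182e+02] -20.520565
```

View pics/c5.png

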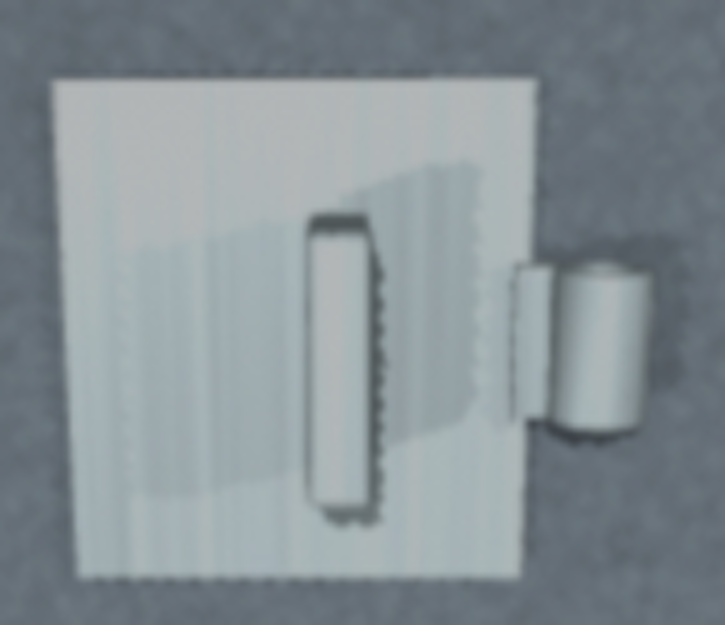

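Run:
```python
from h import *
c=dict(np.load('w1.npz'))
f=lambda p,x0=190,y0=95,k=5:((p[0]+.5)/k-.5+x0,(p[1]+.5)/k-.5+y0)
Q=np.array([onz(c,f(p),45) for p in [(308,232),(370,232),(366,508),(310,506)]]);print(Q.round(1),Q.mean(0))
P=np.array([onz(c,f(p),5) for p in [(52,80),(537,80),(521,578),(77,578)]]);print(P.round(1),P.mean(0))
u=np.array([np.cos(np.radians(-20.55)),np.sin(np.radians(-20.55))]);v=np.array([-u[1],u[0]])
o1=Q.mean(0)[:2]; o2=P.mean(0)[:2]+10*u
print('origin',o1,o2,'from wrist')
d=o1-np.array([545.73,-204.60]); print('along tool x',d@v,'tool y',d@u)
```

```text
[[ 551.3 -174.2   45. ]
 [ 563.4 -178.7   45. ]
 [ 541.8 -235.    45. ]
 [ 530.5 -230.2   45. ]] [ 546.77077795 -204.53871627   45.        ]
[[ 506.5 -125.8    5. ]
 [ 610.1 -164.7    5. ]
 [ 568.1 -277.6    5. ]
 [ 464.4 -238.8    5. ]] [ 537.23589715 -201.73501774    5.        ]
origin [ 546.77077795 -204.53871627] [ 546.59955934 -205.24526423] from wrist
along tool x 0.42272272548424894 tool y 0.9530372117638626
```

Emit:
drive_tool(
  series=[
    [[0.01, 0.024, 0.6, 0, 0, 0], [0, 0, 0.6, 0, 0, 0], [0, 0, 0.6, 0, 0, 0], [0, 0, 0.6, 0, 0, 0], [0, 0, 0.6, 0, 0, 0], [0, 0, 0.6, 0, 0, 0], [0, 0, 0.6, 0, 0, 0], [0, 0, 0.6, 0, 0, 0], [0, 0, 0.25, 0, 0, 0], [0, 0, 0.2, 0, 0, 0], [0, 0, 0.2, 0, 0, 0], [0, 0, 0, 0, 0, 0]],
  ],
)

```text
clock: 3.95
eef_pos: [547.0, -204.3, 12.6]
tool_rot: [-2.579, -1.793, 0.001]
ft_force: [-0.3, 0.5, -0.1]
grip_width: 0.999
```

Emit:
drive_tool(
  series=[
    [[0, 0, 0, 0, 0, 0], [0, 0, 0, 0, 0, 0], [0, 0, 0, 0, 0, 0], [0, 0, 0, 0, 0, 0], [0, 0, 0, 0, 0, 0], [0, 0, 0, 0, 0, 0], [0, 0, 0, 0, 0, 0], [0, 0, 0, 0, 0, 0], [0, 0, 0, 0, 0, 0], [0, 0, 0, 0, 0, 0], [0, 0, 0, 0, 0, 0], [0, 0, 0, 0, 0, 0]],
  ],
  claw=1,
  force=50,
)

```text
clock: 4.95
eef_pos: [547.5, -204.5, 13.9]
tool_rot: [2.578, 1.794, 0.001]
ft_force: [-0.2, 0.9, 5.4]
grip_width: 0.157
```

Run:
```python
from bench import arm, eyes
import cv2
from h import *
s=arm.observe(); print(s['clock'],s['eef_pos'],s['ft_force'],s['torque'],s['grip_width'])
cv2.imwrite("pics/wrist2.png",eyes.grab_frame('wrist')[:,:,::-1])
```

```text
4.95 [ 547.50644109 -204.50694324   13.85640982] [-0.15531973  0.86789981  5.37870342] [0.07705246 0.09788519 0.01183788] 0.15733378447727067
```

View pics/wrist2.png

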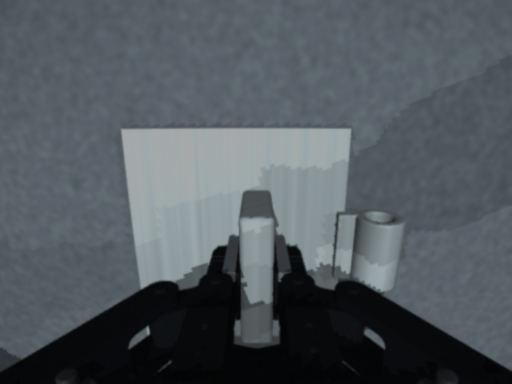

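The rib is gripped (opening about 13 mm). In the wrist view it sits between the pads, with the knuckle at (378,250). Now I'll lift it.

Emit:
drive_tool(
  series=[
    [[0, 0, -0.1, 0, 0, 0], [0, 0, -0.2, 0, 0, 0], [0, 0, -0.4, 0, 0, 0], [0, 0, -0.5, 0, 0, 0], [0, 0, -0.5, 0, 0, 0], [0, 0, -0.5, 0, 0, 0], [0, 0, -0.5, 0, 0, 0], [0, 0, -0.4, 0, 0, 0], [0, 0, -0.2, 0, 0, 0], [0, 0, 0, 0, 0, 0], [0, 0, 0, 0, 0, 0], [0, 0, 0, 0, 0, 0]],
  ],
)

```text
clock: 6.0
eef_pos: [546.2, -203.9, 144.1]
tool_rot: [-2.577, -1.793, 0.002]
ft_force: [-0.2, -0.5, -4.0]
grip_width: 0.157
```

Run:
```python
from bench import arm, eyes
import cv2
from h import *
s=arm.observe(); M=R.from_rotvec(s['tool_rot']).as_matrix()
print(s['clock'],s['eef_pos'],M.round(4),s['ft_force'],s['torque'],s['grip_width'])
cv2.imwrite("pics/wrist3.png",eyes.grab_frame('wrist')[:,:,::-1])
d=np.array([391,242,0])-s['eef_pos']; print(M.T@d/40, 'yaw x',np.degrees(np.arctan2(M[1,0],M[0,0])))
```

```text
6.0 [ 546.24008168 -203.90712007  144.14352891] [[ 3.476e-01  9.376e-01 -2.000e-03]
 [ 9.376e-01 -3.476e-01  1.100e-03]
 [ 3.000e-04 -2.300e-03 -1.000e+00]] [-0.18134042 -0.48466884 -3.96297775] [-0.03411708  0.02114259 -0.03982384] 0.15655725289031736
[ 9.10215358 -7.50577895  3.62392499] yaw x 69.65864511460951
```

View pics/wrist3.png

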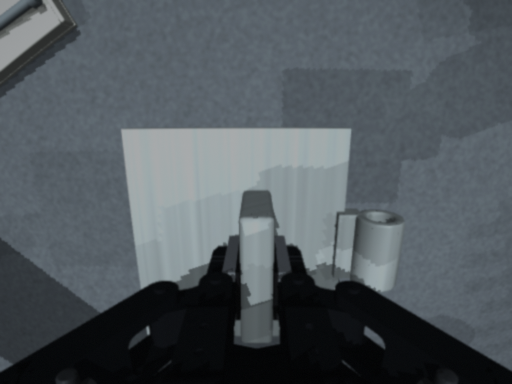

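The flap is held without slip: it looks the same in the wrist view as before the lift. Next I'll carry it to the stand-off in front of the feeder.

Emit:
drive_tool(
  series=[
    [[0.2, -0.16, 0, 0, 0, 0], [0.36, -0.3, 0, 0, 0, 0], [0.4, -0.33, 0, 0, 0, 0], [0.4, -0.33, 0, 0, 0, 0], [0.4, -0.33, 0, 0, 0, 0], [0.4, -0.33, 0, 0, 0, 0], [0.4, -0.33, 0, 0, 0, 0], [0.4, -0.33, 0, 0, 0, 0], [0.4, -0.33, 0, 0, 0, 0], [0.4, -0.33, 0, 0, 0, 0], [0.4, -0.33, 0, 0, 0, 0], [0.4, -0.33, 0, 0, 0, 0]],
  ],
)

```text
clock: 7.05
eef_pos: [468.0, 20.4, 144.7]
tool_rot: [-2.578, -1.793, 0.002]
ft_force: [0.2, 0.1, -3.0]
grip_width: 0.156
```

Emit:
drive_tool(
  series=[
    [[0.4, -0.33, 0, 0, 0, 0], [0.4, -0.33, 0, 0, 0, 0], [0.4, -0.33, 0, 0, 0, 0], [0.4, -0.33, 0, 0, 0, 0], [0.4, -0.33, 0, 0, 0, 0], [0.4, -0.33, 0, 0, 0, 0], [0.4, -0.33, 0, 0, 0, 0], [0.4, -0.33, 0, 0, 0, 0], [0.4, -0.33, 0, 0, 0, 0], [0.4, -0.33, 0, 0, 0, 0], [0.36, -0.28, 0, 0, 0, 0], [0.18, -0.16, 0, 0, 0, 0]],
  ],
)

```text
clock: 8.05
eef_pos: [390.7, 242.8, 144.8]
tool_rot: [-2.577, -1.795, 0.002]
ft_force: [0.1, 0.0, -3.3]
grip_width: 0.155
```

Emit:
drive_tool(
  series=[
    [[0, 0, 0, 0, 0, -0.3], [0, 0, 0, 0, 0, -0.5], [0, 0, 0, 0, 0, -0.5], [0, 0, 0, 0, 0, -0.5], [0, 0, 0, 0, 0, -0.5], [0, 0, 0, 0, 0, -0.5], [0, 0, 0, 0, 0, -0.5], [0, 0, 0, 0, 0, -0.5], [0, 0, 0, 0, 0, -0.5], [0, 0, 0, 0, 0, -0.4], [0, 0, 0, 0, 0, -0.16], [0, 0, 0, 0, 0, 0]],
  ],
)

```text
clock: 9.05
eef_pos: [391.9, 240.9, 145.0]
tool_rot: [-2.071, -2.362, 0.001]
ft_force: [-0.2, 0.3, -3.7]
grip_width: 0.155
```

Run:
```python
from bench import arm, eyes
import cv2
from h import *
s=arm.observe(); M=R.from_rotvec(s['tool_rot']).as_matrix()
print(s['clock'],s['eef_pos'],s['ft_force'],s['torque'],s['grip_width'],np.degrees(np.arctan2(M[1,0],M[0,0])))
for n in ['wrist','scene','side']:
    cv2.imwrite(f"pics/{n}4.png",eyes.grab_frame(n)[:,:,::-1]); np.savez(f'{n}4.npz',**eyes.get_calibration(n))
crop('pics/scene4.png','pics/c6.png',275,170,100,85,7)
crop('pics/side4.png','pics/c7.png',145,190,120,95,6)
```

```text
9.05 [391.87253287 240.91910291 144.98604108] [-0.24496083  0.34294803 -3.71412253] [-0.02660389  0.06563008  0.0158154 ] 0.15510080545698662 97.50282527059626
```

View pics/wrist4.png

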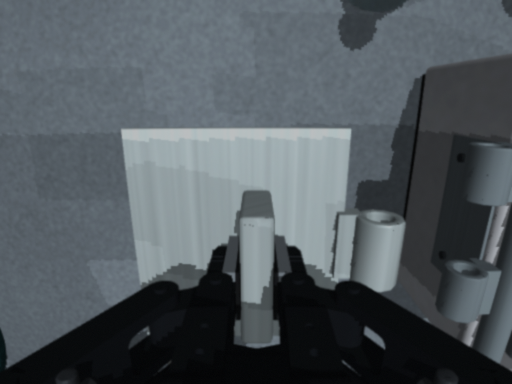

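View pics/c6.png

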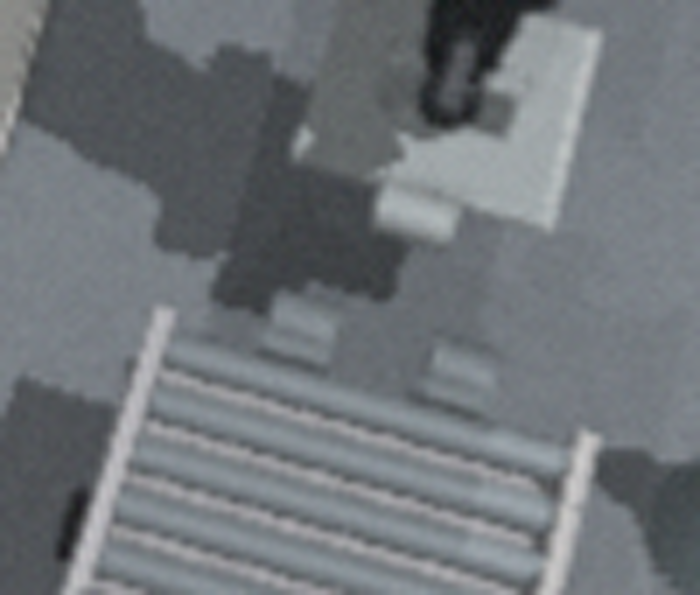

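View pics/c7.png

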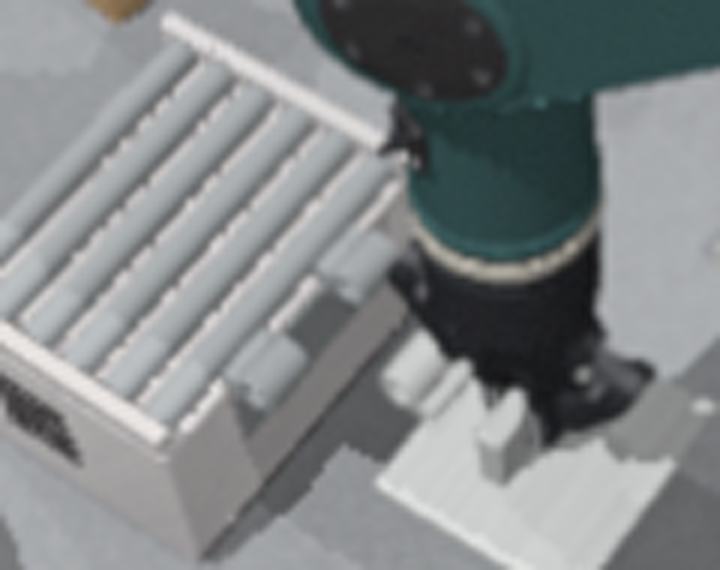

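The wrist view shows both fixed knuckles, with holes at about (490,150) and (467,268), and the flap knuckle's hole at (381,217). I'll zoom in on those.

Run:
```python
from h import *
crop('pics/wrist4.png','pics/c8.png',320,125,192,205,4)
```

```text
(no output)
```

View pics/c8.png

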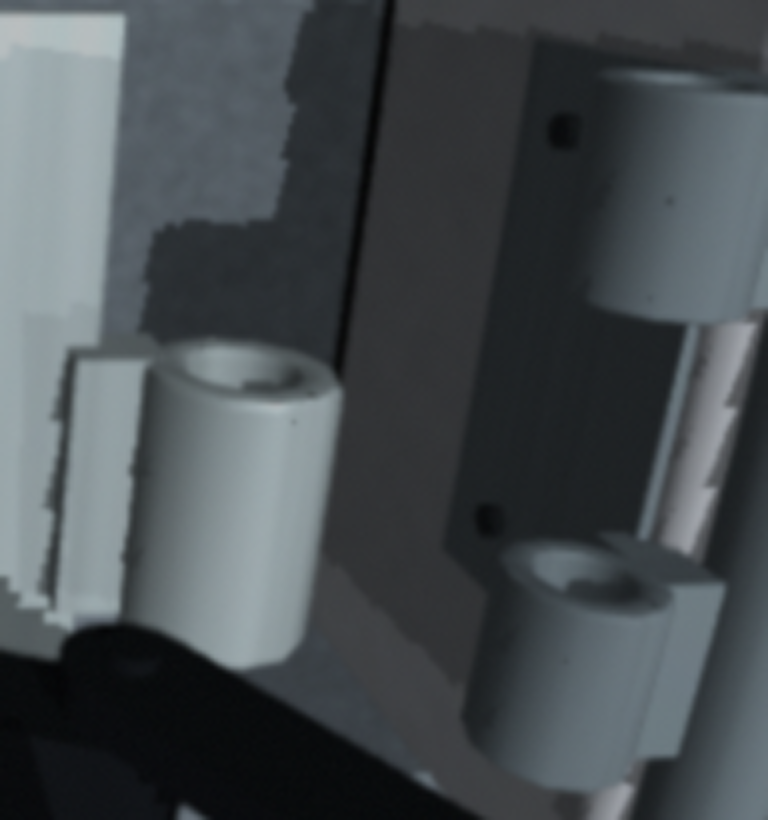

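Run:
```python
from h import *
c=dict(np.load('wrist4.npz')); sc=dict(np.load('scene4.npz'));sd=dict(np.load('side4.npz'))
f=lambda p,x0=320,y0=125,k=4:((p[0]+.5)/k-.5+x0,(p[1]+.5)/k-.5+y0)
th=np.radians(7.5);u=np.array([np.cos(th),np.sin(th),0]);v=np.array([-u[1],u[0],0])
P=onz(c,f((586,577)),130); print('fixed R face',P,'-> bore',P+21*v)
F=onz(c,f((246,369)),143.1); print('flap face',F,'-> bore',F-18*v)
tcp=np.array([391.87,240.92,145]); print('flap bore from tcp', (F-18*v-tcp)@u,(F-18*v-tcp)@v)
b=P+21*v
# sanity projections for the assumed feeder pose
for nm,q in [('hole y51',b+51*v),('R y-51',b-51*v)]: print(nm,((proj(c,q)[0]-[320,125]+.5)*4).round(0))
# yaw: front-plate/knuckle fixed-left lower edge centre (585,300)-(755,318) silhouettes at y=21
# scene+side rails from earlier for yaw
g=lambda p,x0,y0,k:((p[0]+.5)/k-.5+x0,(p[1]+.5)/k-.5+y0)
k1=tri([(sc,g((305,320),275,170,7)),(sd,g((362,258),145,190,6))]);k2=tri([(sc,g((465,368),275,170,7)),(sd,g((272,362),145,190,6))])
print(k1,k2)
```

```text
fixed R face [516.98029663 235.87032365 130.        ] -> bore [514.23924659 256.69066574 130.        ]
flap face [451.24325004 265.76775439 143.1       ] -> bore [453.5927215  247.92174688 143.1       ]
flap bore from tcp 62.1085864184731 -1.1145858410639753
hole y51 [690.  89.]
R y-51 [545. 748.]
(array([519.09780738, 222.75572544, 136.43236527]), [np.float64(0.26575220223008933), np.float64(0.2657522022301104)]) (array([510.28401992, 293.75829774, 137.10573932]), [np.float64(1.304039647377365), np.float64(1.3040396473774047)])
```

Emit:
drive_tool(
  series=[
    [[0.02, 0, 0.1, 0, 0, 0], [0, 0, 0.15, 0, 0, 0], [0, 0, 0.08, 0, 0, 0], [0, 0.15, 0, 0, 0, 0], [0, 0.25, 0, 0, 0, 0], [0, 0.25, 0, 0, 0, 0], [0, 0.15, 0, 0, 0, 0], [0, 0.07, 0, 0, 0, 0], [0, 0, 0, 0, 0, 0], [0, 0, 0, 0, 0, 0], [0, 0, 0, 0, 0, 0], [0, 0, 0, 0, 0, 0]],
  ],
)

```text
clock: 10.2
eef_pos: [426.2, 246.4, 132.1]
tool_rot: [-2.071, -2.362, 0.001]
ft_force: [-0.7, 0.8, -2.1]
grip_width: 0.153
```

Run:
```python
from bench import arm, eyes
import cv2
from h import *
s=arm.observe(); M=R.from_rotvec(s['tool_rot']).as_matrix()
print(s['clock'],s['eef_pos'],s['ft_force'],s['torque'],s['grip_width'],np.degrees(np.arctan2(M[1,0],M[0,0])),M[2])
for n in ['wrist','scene','side']:
    cv2.imwrite(f"pics/{n}5.png",eyes.grab_frame(n)[:,:,::-1]); np.savez(f'{n}5.npz',**eyes.get_calibration(n))
crop('pics/wrist5.png','pics/c9.png',320,125,192,205,4)
crop('pics/side5.png','pics/c10.png',165,210,80,80,8)
```

```text
10.2 [426.20515398 246.39621117 132.07727443] [-0.66076836  0.76505906 -2.05267982] [ 0.00779363  0.0547251  -0.04329881] 0.15336514857389322 97.51166219398235 [-2.72349561e-05 -6.65589432e-04 -9.99999778e-01]
```

View pics/c9.png

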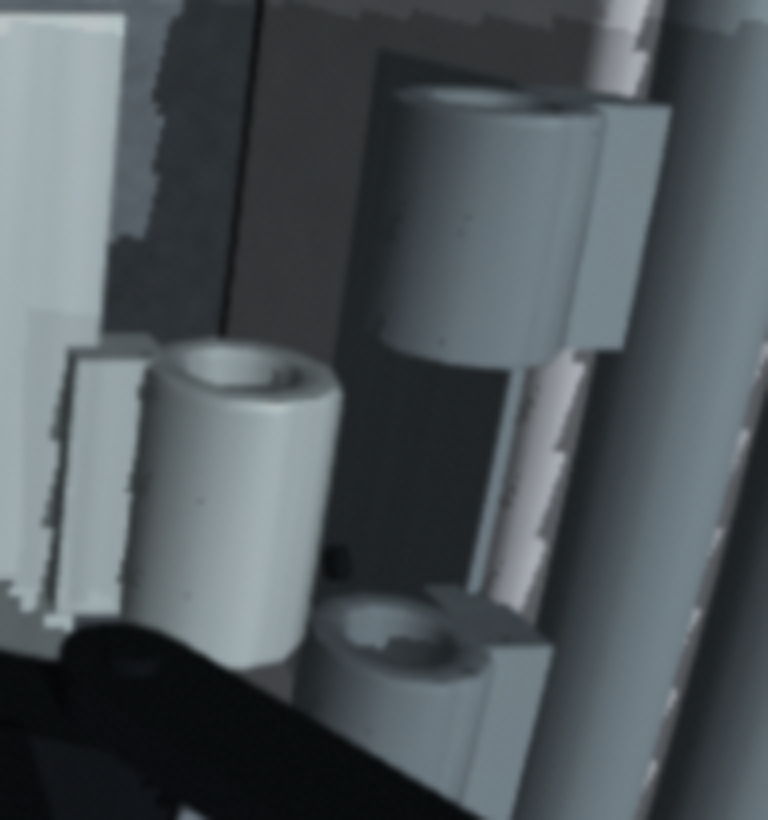

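View pics/c10.png

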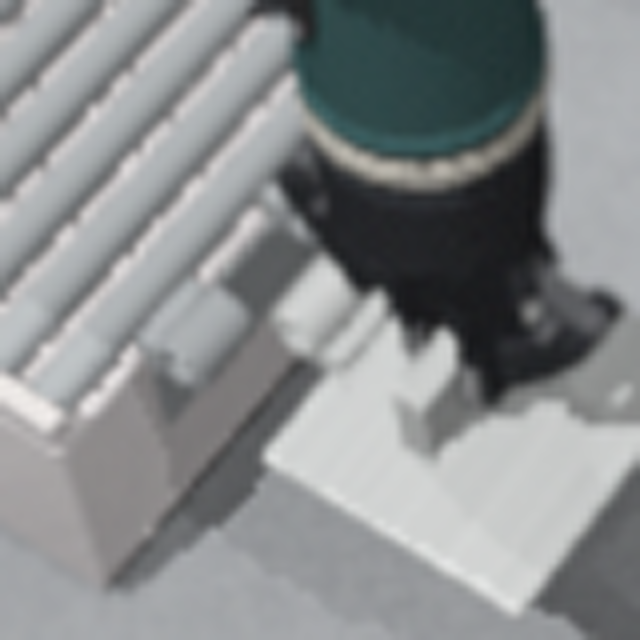

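Run:
```python
from h import *
c4=dict(np.load('wrist4.npz'));c=dict(np.load('wrist5.npz'))
f=lambda p,x0=320,y0=125,k=4:((p[0]+.5)/k-.5+x0,(p[1]+.5)/k-.5+y0)
th=np.radians(7.5);u=np.array([np.cos(th),np.sin(th),0]);v=np.array([-u[1],u[0],0])
print('tri R face',tri([(c4,f((586,577))),(c,f((402,639)))]))
P=onz(c,f((402,639)),130); b=P+21*v; print('bore from R',b)
L=onz(c,f((500,103)),130); print('bore from L',L-51*v); d=L-P; print('yaw',np.degrees(np.arctan2(-d[0],d[1])),np.linalg.norm(d))
zf=132.08-13.86+12
F=onz(c,f((246,369)),zf); fb=F-18*v; print('flap bore',fb)
for B in (b,L-51*v): print('delta u,v,z',(B-fb)@u,(B-fb)@v,130-zf)
tcp=np.array([426.2,246.4,0]); print('flap bore rel tcp',(fb-tcp)@u,(fb-tcp)@v)
# predicted outlines of circles to check
a=np.linspace(0,2*np.pi,13)[:-1]
im=cv2.imread('pics/c9.png')
for C,yy,col in [((b+L-51*v)/2,51,(0,0,255)),((b+L-51*v)/2,21,(0,0,255)),((b+L-51*v)/2,-21,(0,0,255)),(fb+[0,0,0],18,(0,255,0)),(fb,-18,(0,255,0))]:
  for r in (12,7):
    t=np.linspace(0,2*np.pi,60); pts=C+yy*v+r*np.outer(np.cos(t),u)+r*np.outer(np.sin(t),[0,0,1])
    q=((proj(c,pts)-[320,125]+.5)*4).astype(int)
    cv2.polylines(im,[q.reshape(-1,1,2)],True,col,1)
cv2.imwrite('pics/o9.png',im[:, :])
```

```text
tri R face (array([517.18761515, 235.69641408, 129.87455527]), [np.float64(0.11301967116483937), np.float64(0.1130196711648963)])
bore from R [514.44990022 256.46997361 130.        ]
bore from L [514.81831826 257.53409017 130.        ]
yaw 7.104340916536199 73.00866545928739
flap bore [487.82466767 253.45065531 130.22      ]
delta u,v,z 26.791550116341693 -0.48180261250767137 -0.22000000000002728
delta u,v,z 27.295711370848192 0.5251220835484167 -0.22000000000002728
flap bore rel tcp 62.01775528813915 -1.0532972404762637
```

View pics/o9.png

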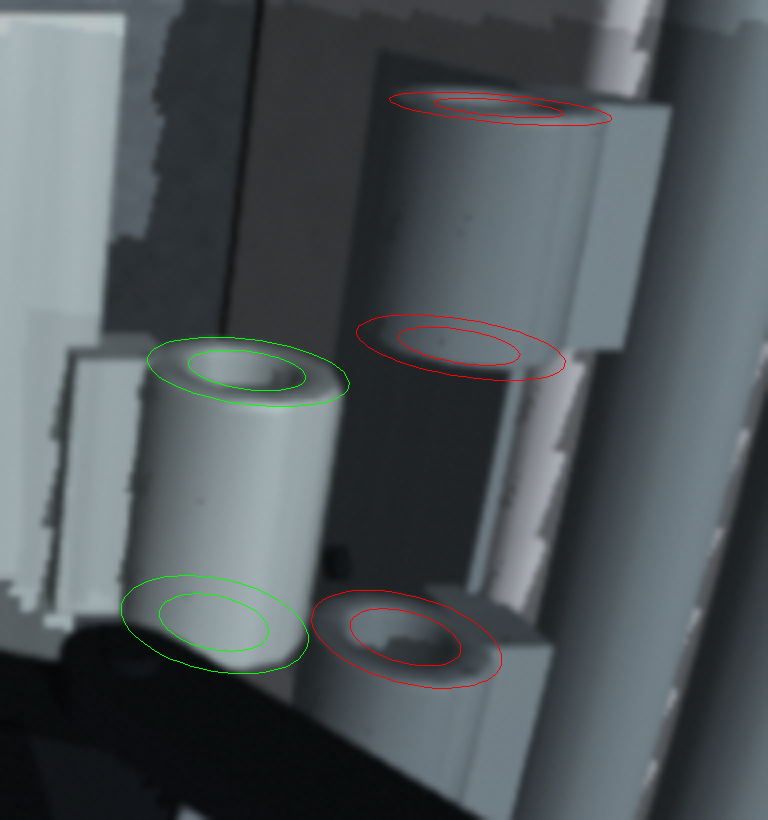

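Everything agrees: the remaining offset is about 27 mm forward, 0 sideways and -0.2 mm in height. I'll ease in most of the way, then check.

Emit:
drive_tool(
  series=[
    [[0, 0.03, 0.005, 0, 0, 0], [0, 0.06, 0, 0, 0, 0], [0, 0.08, 0, 0, 0, 0], [0, 0.08, 0, 0, 0, 0], [0, 0.08, 0, 0, 0, 0], [0, 0.08, 0, 0, 0, 0], [0, 0.08, 0, 0, 0, 0], [0, 0.07, 0, 0, 0, 0], [0, 0.04, 0, 0, 0, 0], [0, 0, 0, 0, 0, 0], [0, 0, 0, 0, 0, 0], [0, 0, 0, 0, 0, 0]],
  ],
)

```text
clock: 11.35
eef_pos: [450.3, 249.6, 131.9]
tool_rot: [-2.071, -2.362, 0.0]
ft_force: [0.9, 0.6, -3.2]
grip_width: 0.161
```

```bash
cat > look.py <<'E'
import sys
from bench import arm, eyes
from h import *
t=sys.argv[1]
s=arm.observe(); M=R.from_rotvec(s['tool_rot']).as_matrix()
print(s['clock'],s['eef_pos'],s['ft_force'],s['torque'],s['grip_width'],np.degrees(np.arctan2(M[1,0],M[0,0])),M[2])
for n in ['wrist','scene','side']:
    cv2.imwrite(f"pics/{n}{t}.png",eyes.grab_frame(n)[:,:,::-1]); np.savez(f'{n}{t}.npz',**eyes.get_calibration(n))
crop(f'pics/wrist{t}.png',f'pics/cw{t}.png',320,125,150,150,5)
crop(f'pics/side{t}.png',f'pics/cs{t}.png',165,210,80,75,8)
crop(f'pics/scene{t}.png',f'pics/cc{t}.png',295,190,70,60,8)
E
python3 look.py 6
```

```text
11.35 [450.34156622 249.62917009 131.88054104] [ 0.88544599  0.60626971 -3.23738977] [ 0.01193763  0.04189122 -0.01937358] 0.16052596004225148 97.50819048099957 [ 5.10238572e-05 -3.86425101e-04 -9.99999924e-01]
```

View pics/cw6.png

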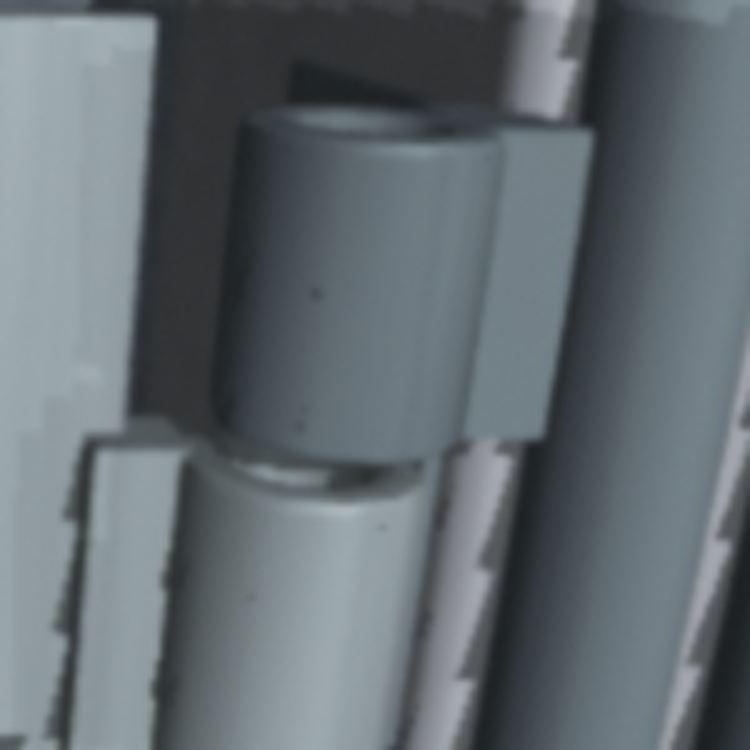

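View pics/cs6.png

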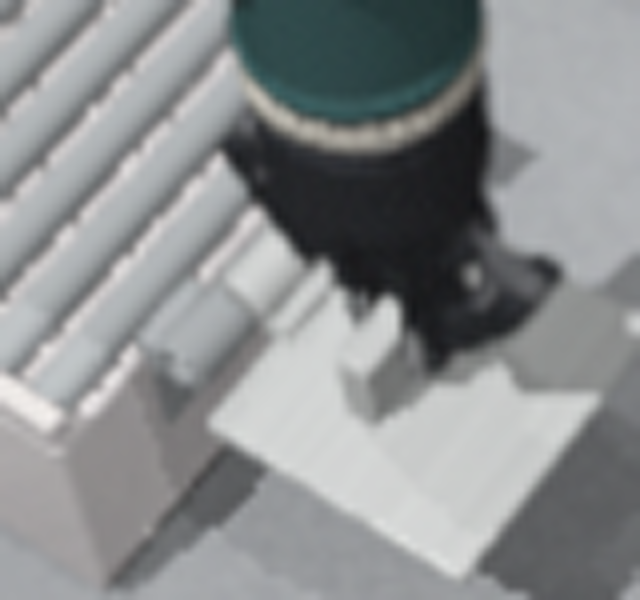

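View pics/cc6.png

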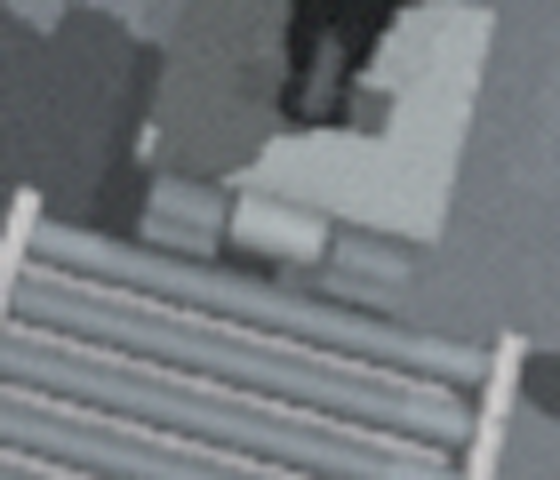

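No contact so far, and the knuckle is centred in the gap in the scene view. About 2.7 mm remains.

Emit:
drive_tool(
  series=[
    [[0, 0.02, 0, 0, 0, 0], [0, 0.025, 0, 0, 0, 0], [0, 0.02, 0, 0, 0, 0], [0, 0, 0, 0, 0, 0], [0, 0, 0, 0, 0, 0], [0, 0, 0, 0, 0, 0], [0, 0, 0, 0, 0, 0], [0, 0, 0, 0, 0, 0]],
  ],
)

```text
clock: 12.17
eef_pos: [453.2, 250.0, 131.9]
tool_rot: [-2.071, -2.362, -0.0]
ft_force: [0.9, -0.6, -2.8]
grip_width: 0.156
```

```bash
python3 look.py 7
python3 - <<'E'
from h import *
c=dict(np.load('wrist7.npz')); im=cv2.imread('pics/cw7.png'); 
from bench import arm
th=np.radians(7.3);u=np.array([np.cos(th),np.sin(th),0]);v=np.array([-u[1],u[0],0]);z=np.array([0,0,1.])
B=np.array([514.6,257.,130]); t=np.linspace(0,2*np.pi,60)
s=arm.observe()['eef_pos']; fb=s+62*u-1.05*v; fb[2]=s[2]-13.86+12
print('delta',(B-fb)@u,(B-fb)@v,(B-fb)[2])
for C,yy,col in [(B,51,(0,0,255)),(B,21,(0,0,255)),(fb,18,(0,255,0))]:
    q=((proj(c,C+yy*v+12*np.outer(np.cos(t),u)+12*np.outer(np.sin(t),z))-[320,125]+.5)*5).astype(int)
    cv2.polylines(im,[q.reshape(-1,1,2)],True,col,1)
cv2.imwrite('pics/ow7.png',im)
E
```

```text
12.1667 [453.15476516 250.02014051 131.93273104] [ 0.92450919 -0.62868568 -2.79983982] [-0.02470884 -0.02192482 -0.02050588] 0.1561104349771681 97.5050887906076 [ 1.03637772e-04 -5.36800353e-05 -9.99999993e-01]
delta -0.17618748678772755 0.16088949779578654 -0.10208851318134293
```

View pics/ow7.png

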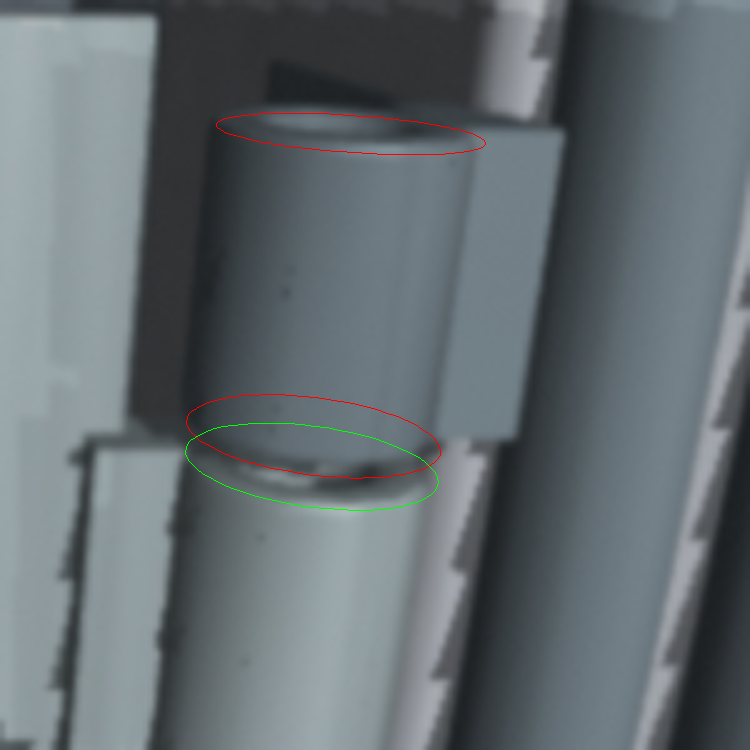

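View pics/cs7.png

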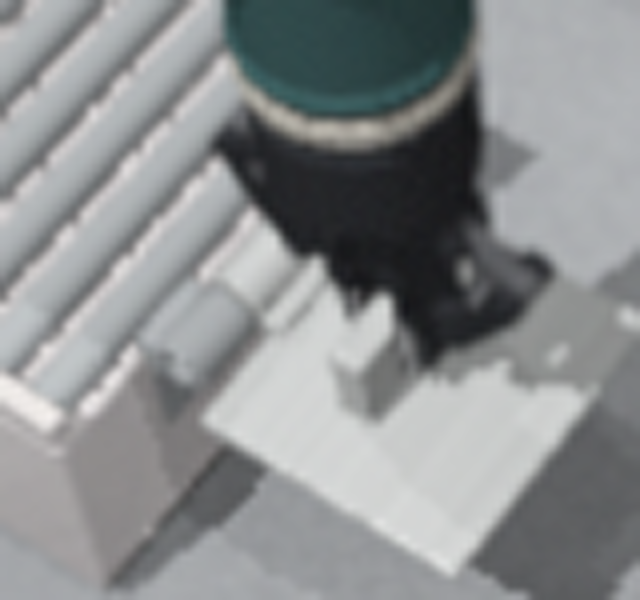

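View pics/cc7.png

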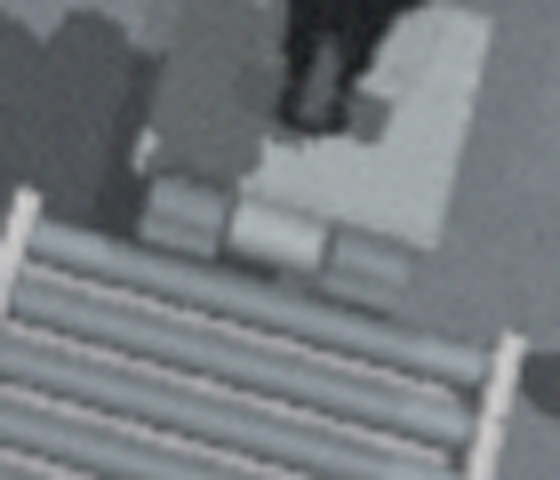

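The wrist, scene and side views all show the flap knuckle in the gap. I'll check height and depth independently by testing whether the knuckle edges are collinear in the scene and side views.

Run:
```python
from h import *
B=np.array([514.6,257.,130]); z=np.array([0,0,1.]); th=np.radians(7.3);u=np.array([np.cos(th),np.sin(th),0]);v=np.array([-u[1],u[0],0]); t=np.linspace(0,2*np.pi,100)
for n,(x0,y0,w,h) in {'scene':(308,205,42,28),'side':(178,232,36,30)}.items():
    c=dict(np.load(f'{n}7.npz'))
    k=18; crop(f'pics/{n}7.png',f'pics/z{n}.png',x0,y0,w,h,k)
    for nm,yy in [('Rout',-51),('Rin',-21),('F-',-18),('F+',18),('Lin',21),('Lout',51)]:
        q=(proj(c,B+yy*v)-[x0,y0]+.5)*k; print(n,nm,q[0].round())
    ex=((proj(c,np.array([B,B+u,B+z]))))
    print(n,'px per mm u',ex[1]-ex[0],'z',ex[2]-ex[0])
```

```text
scene Rout [ 93. 182.]
scene Rin [262. 232.]
scene F- [279. 237.]
scene F+ [483. 297.]
scene Lin [500. 302.]
scene Lout [670. 352.]
scene px per mm u [-0.07782123  0.27487192] z [ 0.04742062 -0.14496133]
side Rout [557. -29.]
side Rin [446. 101.]
side F- [435. 114.]
side F+ [298. 274.]
side Lin [286. 287.]
side Lout [169. 424.]
side px per mm u [-0.27152103 -0.16351642] z [-0.03881069 -0.17974438]
```

View pics/zscene.png

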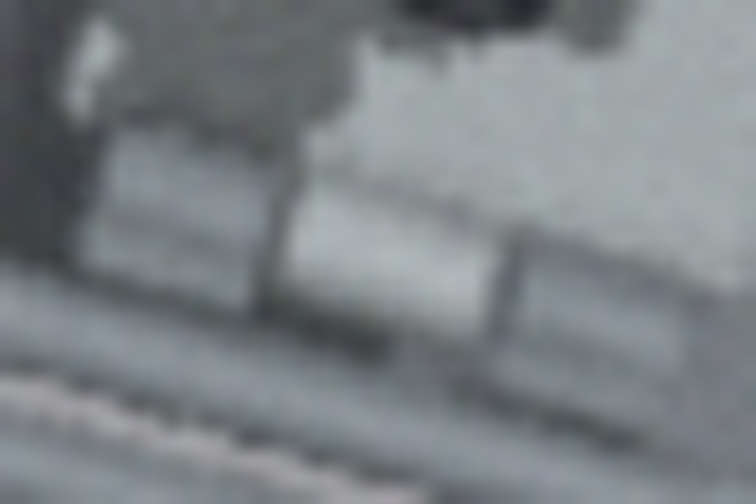

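View pics/zside.png

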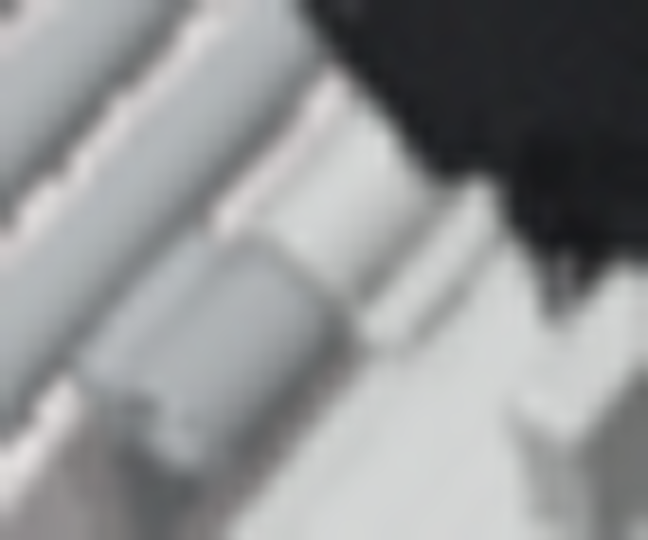

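In both views the flap knuckle's edges lie on the lines through the fixed knuckles, to within the pixel resolution (about 1 mm). The two gaps look equal and the wrist force shows no contact. Handing in.

Run:
```python
from bench import arm, workorder
s=arm.observe(); print(s['clock'],s['ft_force'],s['grip_width'],abs(s['joint_vel']).max())
print(workorder.hand_in())
```

```text
12.3167 [-0.63517668  0.00826715 -3.84996443] 0.15507361479205928 0.0013830035095058002
the job is handed in; nothing more can be done
None
```

I gripped the flap by its rib, carried it over the bench and eased it level into the feeder's gap. I handed it in at 12.3 s, still held in the gripper; no verdict was reported.

**Last checks:**
- **Position:** the measured offset of the flap's hole from the fixed hole axis was about 0.2 mm in depth, 0.2 mm sideways and 0.1 mm in height.
- **Alignment:** the knuckle edges were in line in both the scene and side views, to about 1 mm, and the two side gaps looked equal.
- **Contact:** the wrist force showed only the flap's weight (about 3–4 N), so nothing suggested it was leaning on the feeder. The arm was still.
- **Disagreement:** in the wrist camera, the two fixed knuckles gave sideways positions about 1 mm apart and a feeder angle of 7.1°, against the 7.5° I used. Both differences are within tolerance.
- **Bystanders:** I did not measure them again. The carrying path stayed clear of them.

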